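# Run a fingertip along the palette to shut its lids

### The arm

A 6-joint arm with a two-finger parallel gripper is mounted at the origin on the work surface. World frame = base frame: x ahead of the robot, y to its left, z up, the work surface at z = 0. Lengths are in mm, angles in rad, forces in N, time in s.
With the tool pointing down it reaches from about 350 to 875 mm from the base axis. Payload 4.2 kg.
Tool frame: the origin (TCP) lies between the finger pads; the fingertips stand 22 mm ahead of it and the grasp point (between the pads) lies 3 mm ahead of it; z points along the fingers, y is the line along which they close (so a half turn about z gives the same grasp; the last joint's range is limited). The gripper opens to 87 mm and grips with 3 to 60 N. Pads are 19 mm wide; open, the fingers measure 117 mm over their backs; the gripper's body (75 mm by 190 mm) begins 51 mm behind the grasp point.
Start: joints at [-0.867, 0.385, 0.008, 0, -1.194, -0.259], TCP at [268.935, -564.157, 244.55] pointing down, gripper open.
Joint ranges: [-3.14, 3.14], [-1.21, 2.06], [-1.07, 1.41], [-3.16, 2.05], [-2.99, -0.16], [-3.1, 3.1]. Speed limits (rad/s): [2.79, 2.79, 3.14, 3.14, 3.14, 3.14].

### API

Orientations are given as a unit quaternion [w, x, y, z].
In Python, from workcell import manip gives the robot as it stands. The module is installed in compiled form; this text tells all that it offers.
- The arm moves only by the tool apply_moves, never from a script. Its argument "plan" is text: rows parted by semicolons, each of 5 numbers parted by spaces: the shift along the tool's x, y, z as a fraction of full scale, then the turn about the tool's z as a fraction of full scale, then the opening, from 0 (shut) to 1 (fully open). A call has 1 to 20 rows; each row is the pose to reach, as a shift and turn from the pose commanded when the call began, along the tool's axes at that moment, turning the shorter way round; what a row does not reach only later rows make up. Full scale, the value 1, is 10 cm for a shift and 360 degrees for a turn. A row lasts 1/12 s, in which the tool goes at most 41.7 mm and 7.16 degrees, less where a joint would pass 70% of its speed; a pose out of reach is approached as far as the arm can. A call with a number of a shift or a turn outside -1 to 1 is refused whole. A call with a gripper value outside its range is refused whole. The fingers move at their own pace and stop on an object; "force" is the grip in N (left out, the last holds). Time passes only in rows, so rows that repeat a pose let the fingers close. It gives the time, the measured TCP pose, the force, the opening and the grip force at its end, in the units of the state.
- manip.observe(): the state, without advancing time (a new reading comes with each control period).
- manip.camera(name): name is "scene" or "top"; returns the picture (400x640x3 uint8, red, green, blue); there is no depth.
- manip.camera_info(name): a dict with "fovy" (degrees; the focal length in pixels is half the picture's height over the tangent of half this angle, whatever the lens; pixels are square), "cx", "cy" (the principal point, pixels), "dist_coeffs" ([k1, k2, p1, p2, k3] as OpenCV has them; the pictures are not rectified), "world_from_camera" (4x4, takes a point from camera to world coordinates). Camera axes: x right, y down, z forward; pixel columns grow to the right and rows downward; lengths in mm; the calibration is good to about 2 mm. A picture is of the moment at which its call begins. camera_info takes no time and is no camera call.
- manip.close_job(): hands the job in; it is judged then, once.
The state is a dict: "clock": time; "joint_pos": joint angles; "qd": joint speeds; "effort": joint torques, N m; "position": TCP position; "ee_rot": TCP orientation; "wrist_force": force on the tool from outside, world axes, zero at the start; "torque": the same for the moment, N m; "gripper_width": finger opening in mm; "grasp_force": force on a finger pad.
Only numpy, scipy, OpenCV 4.12 (cv2) and the standard library are available. Lean on these libraries where they do the work, as an engineer would, in place of code of your own. Each camera call takes 0.05 s, during which the arm holds its last target. There are 200 camera calls.

### The job

Shut the five half-open lids of the fan-shaped paint palette by running your closed fingertips lightly along the curved row, one lid after another from the thumb-ring end to the plain end, so that each lid lies down on its seal. Press gently, without pinching or lifting anything or shoving the palette, leave the lone round pot standing open, do not disturb the other things, and finish clear of everything.

Things in the scene. Friction and masses are not known exactly. Their poses are not given: they have to be found in the camera images.
- palette: white ceramic fan-shaped palette, loose, about 1.3 kg, any yaw: five square pots (54 mm across, 30 mm tall) along an arc of 260 mm radius, 44 mm apart, numbered 1 to 5 from the flat thumb ring (50 mm across, 12 mm high) at one end. Origin: underside at the middle of pot 3; z up, y towards the thumb-ring end, x to the bulging side
- lid1 (a joint): hinge angle (rad) of the white plastic lid of pot 1: 0 level on its soft seal, which gives to -0.15; starts 0.45 to 0.9 open. Plate 38 mm along the row, 48 across, 4 thick, hinged at its edge nearest the thumb ring, so it leans away from the ring. Its top ramps up to a round ridge across it, 30 mm from the hinge and 6 mm higher. Stays where left; about 0.5 N on the ridge moves it
- seat1 (a point): fixed point of the palette where the middle of the top of lid 1's ridge is when the lid lies level (angle 0), 45.5 mm above the palette's underside; its hinge line is 30 mm back from here towards the thumb ring, measured square to the ridge
- lid2 (a joint): hinge angle (rad) of the white plastic lid of pot 2: as lid1
- seat2 (a point): fixed point of the palette where the middle of the top of lid 2's ridge is when the lid lies level (angle 0), 45.5 mm above the palette's underside
- lid3 (a joint): hinge angle (rad) of the white plastic lid of pot 3: as lid1
- seat3 (a point): fixed point of the palette where the middle of the top of lid 3's ridge is when the lid lies level (angle 0), 45.5 mm above the palette's underside
- lid4 (a joint): hinge angle (rad) of the white plastic lid of pot 4: as lid1
- seat4 (a point): fixed point of the palette where the middle of the top of lid 4's ridge is when the lid lies level (angle 0), 45.5 mm above the palette's underside
- lid5 (a joint): hinge angle (rad) of the white plastic lid of pot 5: as lid1
- seat5 (a point): fixed point of the palette where the middle of the top of lid 5's ridge is when the lid lies level (angle 0), 45.5 mm above the palette's underside
- pot: lone round white paint pot, 52 mm across, 45 mm tall, standing beside the bulging side of the palette; its disc lid stands open (up to 100 mm high); origin: centre of the underside
- potlid (a joint): hinge angle (rad) of the lone pot's lid: 0 shut, starts 0.9 to 1.3 open, must stay so
- brush: paint brush, 170 mm long, lying beside the hollow side of the palette; origin under the middle
- platter: round painted ceramic platter, 260 mm across, 19 mm tall; origin: centre of the underside
- jar: clear beaker of brushes, 76 mm across, 240 mm tall in all; origin: centre of the underside
- bottle: white plastic bottle, 72 mm across, 190 mm tall; origin: centre of the underside
- glass: clear tumbler, 72 mm across, 85 mm tall; origin: centre of the underside
- case: flat dark plastic pencil case, 85 x 190 x 30 mm; origin: centre of the underside
Mind the look-alikes: they are no part of the job. There is more than one size of the pot; the one meant has the size given above.

How it is judged:
By the outcome, as a careful person would: the job done as asked, in the order asked, and still so for the second after the job is handed in, with the robot touching nothing.
It also fails if it takes over 48 s, if anything falls off the work surface, if the arm or the gripper's body presses on something with over 40 N, if the wrist force passes 120 N, or if a joint passes its speed limit or range.

## Working session

There is one attempt and no reset: what is moved stays moved. The work goes in short steps, Python scripts to look and compute and a tool call to move; the robot and the scene stay as the last step left them, time stands still between calls to the robot, and variables do not carry over. Pictures are saved under pics/ and viewed, at most 10 in all, crops included, and the job is handed in when it is done.

Besides the shell and the picture viewer there is one more tool, called after ">>>" in YAML: its name, and indented under it one key for each argument. apply_moves: Moves the arm, as the interface text tells. Its arguments: {"type":"object","properties":{"plan":{"type":"string"},"force":{"type":"number"}},"required":["plan"]}

```bash
mkdir -p pics; python3 - <<'E'
from workcell import manip
import cv2
for n in("top","scene"):
    im=manip.camera(n); cv2.imwrite(f"pics/{n}0.png",im[:,:,::-1]); i=manip.camera_info(n)
    print(n,i)
s=manip.observe();print(s)
E
```

```text
top {'fovy': 45.45268775327382, 'cx': 323.4877310642495, 'cy': 200.10448421360698, 'dist_coeffs': array([0.0121507, 0.       , 0.       , 0.       , 0.       ]), 'world_from_camera': array([[-1.12506673e-02, -9.96951828e-01,  7.72041134e-02,
         4.94918085e+02],
       [-9.99928936e-01,  1.09125681e-02, -4.79978356e-03,
         4.05948066e+01],
       [ 3.94265785e-03, -7.72526278e-02, -9.97003755e-01,
         1.34146907e+03],
       [ 0.00000000e+00,  0.00000000e+00,  0.00000000e+00,
         1.00000000e+00]])}
scene {'fovy': 44.37263737806538, 'cx': 316.51631145820414, 'cy': 194.63008428147356, 'dist_coeffs': array([0.0250566, 0.       , 0.       , 0.       , 0.       ]), 'world_from_camera': array([[-3.96947664e-01,  6.89044723e-01, -6.06341423e-01,
         1.46205598e+03],
       [ 9.17781690e-01,  2.90452971e-01, -2.70765289e-01,
         4.10034586e+02],
       [-1.04557257e-02, -6.63968705e-01, -7.47687259e-01,
         1.11328535e+03],
       [ 0.00000000e+00,  0.00000000e+00,  0.00000000e+00,
         1.00000000e+00]])}
{'clock': 0.1, 'joint_pos': array([-8.67412766e-01,  3.85485010e-01,  6.81358318e-03, -4.21088134e-04,
       -1.19400389e+00, -2.58588086e-01]), 'qd': array([ 0.0020086 , -0.002808  ,  0.00336592,  0.0003057 , -0.00190059,
        0.00112809]), 'effort': array([-3.62868550e-04, -3.91689634e+01,  1.87934196e+01,  4.23186466e+00,
        1.34513149e-02, -8.77014395e-05]), 'position': array([ 268.72928017, -563.75401234,  243.58777786]), 'ee_rot': array([-2.61162953e-04, -2.20493098e-01,  9.75388063e-01,  9.23440067e-04]), 'wrist_force': array([-0.73940052,  0.02407614, -0.03780718]), 'torque': array([-0.00303354, -0.01248249,  0.04537957]), 'grasp_force': 0.0, 'gripper_width': 87.0776567429214}
```

View pics/top0.png

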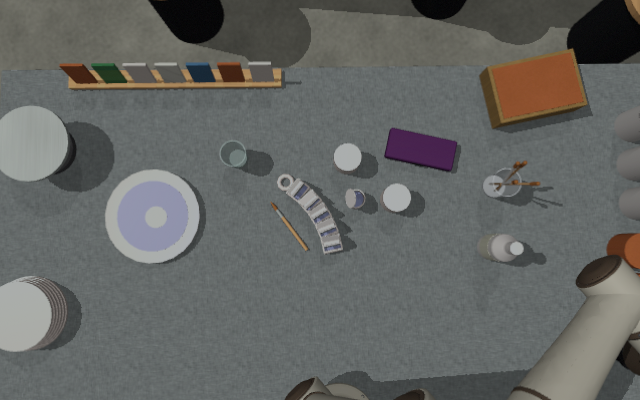

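View pics/scene0.png

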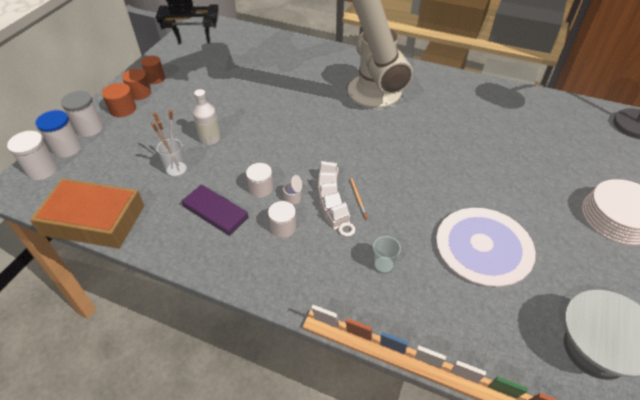

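Top view: the thumb ring is at (286,183) and the row curves to the plain end at (332,247). The open pot is at (355,199), with closed look-alike pots at (348,157) and (397,198). The brush is at (290,226). I'll enlarge the palette area next.

```bash
python3 - <<'E'
import cv2
a=cv2.imread("pics/top0.png")[168:262,262:372]; a=cv2.resize(a,None,fx=6,fy=6,interpolation=cv2.INTER_CUBIC)
cv2.imwrite("pics/topc.png",a)
a=cv2.imread("pics/scene0.png")[150:245,270:380]; a=cv2.resize(a,None,fx=6,fy=6,interpolation=cv2.INTER_CUBIC)
cv2.imwrite("pics/scenec.png",a)
E
```

```text
(no output)
```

View pics/topc.png

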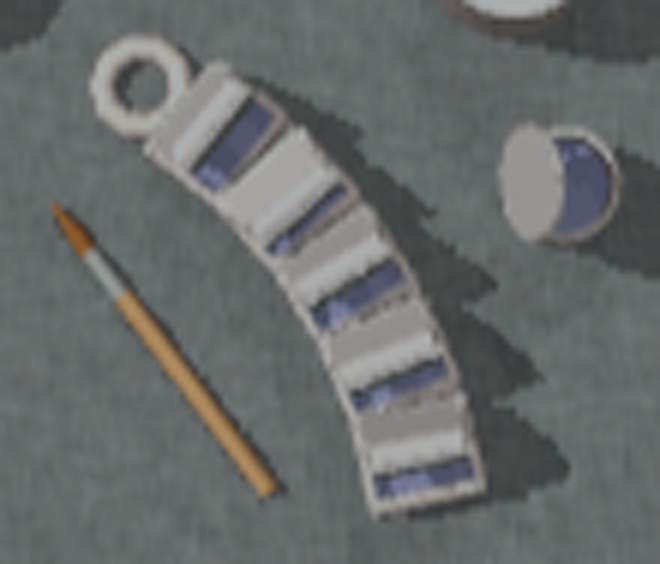

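View pics/scenec.png

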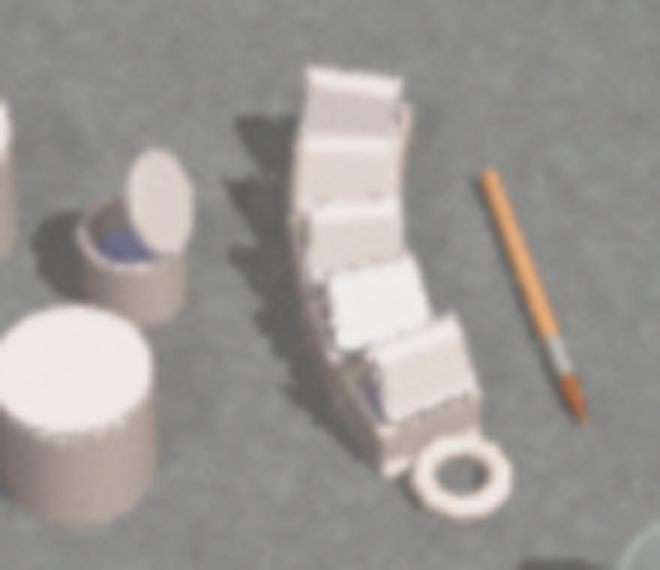

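```bash
cat > h.py <<'E'
import numpy as np, cv2
from workcell import manip
def cam(n):
    i=manip.camera_info(n); f=200/np.tan(np.radians(i["fovy"])/2)
    return np.array([[f,0,i["cx"]],[0,f,i["cy"]],[0,0,1]]),i["dist_coeffs"],i["world_from_camera"]
def ray(n,uv,z):
    K,d,T=cam(n); p=cv2.undistortPoints(np.array(uv,float).reshape(-1,1,2),K,d)[:,0]
    r=np.c_[p,np.ones(len(p))]@T[:3,:3].T; o=T[:3,3]
    return (o+r*((z-o[2])/r[:,2])[:,None])
def proj(n,P):
    K,d,T=cam(n); M=np.linalg.inv(T); P=np.array(P,float).reshape(-1,3)
    return cv2.projectPoints(P,cv2.Rodrigues(M[:3,:3])[0],M[:3,3],K,d)[0][:,0]
def w(pose,p):  # palette->world, pose=(x,y,yaw)
    c,s=np.cos(pose[2]),np.sin(pose[2]); p=np.array(p,float).reshape(-1,3)
    return np.c_[pose[0]+c*p[:,0]-s*p[:,1],pose[1]+s*p[:,0]+c*p[:,1],p[:,2]]
def arc(s,r=260,z=0): # s: mm along row from pot 3 toward ring
    t=np.asarray(s)/260.; return np.c_[-260+r*np.cos(t),r*np.sin(t),np.full(t.shape,z)]
E
cat > fit.py <<'E'
from h import *
from scipy.optimize import least_squares
c=lambda L,o=(262,168):np.array(L)/6.+np.array(o)-.4
inn=ray("top",c([(245,230),(292,290),(330,345),(355,420)]),30)
out=ray("top",c([(415,300),(450,385),(476,450)]),30)
endp=ray("top",c([(375,517),(485,491),(430,505)]),30)
st=ray("top",c([(148,148),(215,65)]),33)
ring=ray("top",c([(140,85)]),12)
print("ring",ring)
def loc(p,q):
    d=q[:,:2]-p[:2]; a,b=np.cos(p[2]),np.sin(p[2]); x=a*d[:,0]+b*d[:,1]; y=-b*d[:,0]+a*d[:,1]
    return np.hypot(x+260,y),np.arctan2(y,x+260)*260
def res(p):
    return np.r_[loc(p,inn)[0]-233,loc(p,out)[0]-287,loc(p,endp)[1]+110-p[3],loc(p,st)[1]-110-p[3]*0, 
      (loc(p,endp)[0][:2]-[233,287]),(loc(p,st)[0]-[233,287])]
m=(endp[2]+st.mean(0))/2
best=min((least_squares(res,[m[0],m[1],y,0],loss="soft_l1",x_scale=[1,1,.01,1]) for y in np.arange(-3,3,.7)),key=lambda r:r.cost)
print(best.x,best.cost); print(np.round(res(best.x),1)); print("ring loc",loc(best.x,ring))
P=best.x[:3]; np.save("pose.npy",P)
# overlay
for n,o,k in(("top",(262,168),7),("scene",(270,150),6)):
    im=cv2.imread(f"pics/{n}0.png")[o[1]:o[1]+96,o[0]:o[0]+110]; im=cv2.resize(im,None,fx=7,fy=7 if 0 else 7,interpolation=cv2.INTER_CUBIC)[:600]
    def dr(pts,col,cl=False):
        q=((proj(n,w(P,pts))-o+.5)*7).astype(int); cv2.polylines(im,[q.reshape(-1,1,2)],cl,col,1)
    s=np.linspace(-110,110,30)
    for z,col in((0,(0,160,0)),(30,(0,255,255))):
        dr(np.r_[arc(s,233,z),arc(s[::-1],287,z)],col,True)
    for k in range(1,6):
        sk=(3-k)*44
        for ds,zz,col in((19,36,(0,0,255)),(-11,45.5,(255,0,255))):
            dr(np.r_[arc([sk+ds],236,zz),arc([sk+ds],284,zz)],col)
    cv2.imwrite(f"pics/ov_{n}.png",im)
E
python3 fit.py
```

```text
ring [[650.54080272 141.55290498  12.        ]]
[560.22070118  45.22068714  -1.03099354  -2.29644347] 28.35800996388724
[ 1.   1.3  4.   2.1 -6.  -5.7 -1.7 -2.7  3.  -0.   1.9 -1.9  2.1 -0.7
  0.2 -4.9]
ring loc (array([257.30672058]), array([134.19794453]))
```

```bash
python3 -c "
import cv2,numpy as np
a=cv2.imread('pics/ov_top.png')[:,:620];b=cv2.imread('pics/ov_scene.png')
print(a.shape,b.shape)"
```

```text
(600, 620, 3) (600, 770, 3)
```

View pics/ov_top.png

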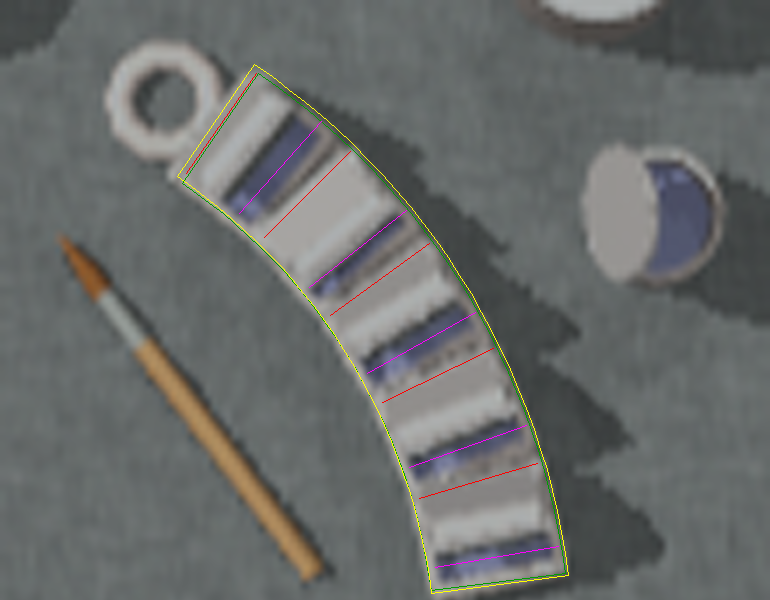

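View pics/ov_scene.png

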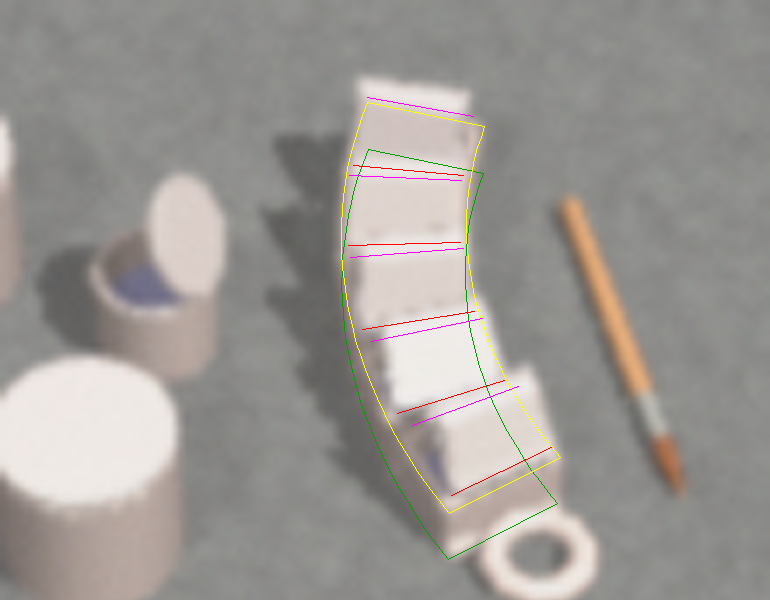

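Overlay: the fitted outline follows the palette in both views. In the top crop the ring end runs (180,177)–(255,65) and the plain end (432,592)–(567,574). The pot with its lid open, at (645,215) in the crop, matches the 52 mm pot, so I'll stay away from it. Next I'll plan the path.

```bash
cat > plan.py <<'E'
from h import *
P=np.load("pose.npy")
def pose(s,ztip,r=258.7):
    p=w(P,arc([s],r,ztip+22))[0]; t=P[2]-np.pi/2+s/260  # heading of travel toward plain end
    return p,t
def rows(p0,f0,targets,g=0):
    # tool x at angle f0, y = x rotated -90 (tool down), z down
    x=np.array([np.cos(f0),np.sin(f0),0]);y=np.array([np.sin(f0),-np.cos(f0),0])
    o=[]
    for p,t in targets:
        d=p-p0; a=-(t-f0); a=(a+np.pi/2)%np.pi-np.pi/2
        o.append([x@d/100,y@d/100,-d[2]/100,a/(2*np.pi),g])
    return "; ".join(" ".join(f"{v:.3f}" for v in r[:4])+f" {g}" for r in o)
E
python3 - <<'E'
from plan import *
f0=np.arctan2(-2*.2205*.9754,2*.2205**2-1)
p,t=pose(88+26,100)
for s in(114,77,-99): 
    q,t2=pose(s,0); ft=f0-((-(t2-f0)+np.pi/2)%np.pi-np.pi/2); ft=f0-(((f0-t2)+np.pi/2)%np.pi-np.pi/2); print(s,q,t2,"phi",ft,"q6",ft-np.arctan2(q[1],q[0])+np.pi/2)
p0=np.array([268.935,-564.157,244.55])
print(p,np.linalg.norm(p[:2]),(p-p0), rows(p0,f0,[(p,t)]))
for k in range(1,6): print(k,pose((3-k)*44-11,45.5))
E
```

```text
114 [641.18855749 123.77687812  22.        ] -2.1633283238213252 phi -2.1633283238213252 q6 -0.783229145129118
77 [618.52874861  94.80117244  22.        ] -2.305636016129018 phi -2.305636016129018 q6 -0.8869249853520436
-99 [467.55810069  12.81589056  22.        ] -2.9825590930520947 phi -2.9825590930520947 q6 -1.4391661678179015
[641.18855749 123.77687812 122.        ] 653.0264020817467 [ 372.25355749  687.93387812 -122.55      ] -6.320 4.609 1.226 -0.085 0
1 (array([618.52874861,  94.80117244,  67.5       ]), np.float64(-2.305636016129018))
2 (array([586.57362832,  64.9517385 ,  67.5       ]), np.float64(-2.474866785359787))
3 (array([550.04763346,  40.91072939,  67.5       ]), np.float64(-2.644097554590556))
4 (array([509.99433978,  23.36501523,  67.5       ]), np.float64(-2.8133283238213256))
5 (array([467.55810069,  12.81589056,  67.5       ]), np.float64(-2.9825590930520947))
```

>>> apply_moves:
  plan: "-0.15 0.11 0 0 0; -0.4 0.3 0 0 0; -0.65 0.48 0 0 0; -0.9 0.66 0 0 0; -0.9 0.66 0 0 0"
  force: 10

```text
clock: 0.52
position: [323.2, -462.2, 244.4]
ee_rot: [0.0, -0.222, 0.975, 0.001]
wrist_force: [-1.0, 0.4, -0.4]
gripper_width: 61.6
grasp_force: 0.0
```

>>> apply_moves:
  plan: "-0.3 0.22 0 0 0; -0.6 0.44 0 0 0; -0.9 0.66 0 0 0; -0.9 0.66 0 0 0"

```text
clock: 0.85
position: [376.4, -363.7, 244.4]
ee_rot: [0.0, -0.223, 0.975, 0.001]
wrist_force: [-1.1, -0.0, -0.3]
gripper_width: 34.9
grasp_force: 0.0
```

>>> apply_moves:
  plan: "-0.3 0.22 0 0 0; -0.6 0.44 0 0 0; -0.9 0.66 0 0 0; -0.9 0.66 0 0 0"

```text
clock: 1.18
position: [429.5, -265.7, 244.5]
ee_rot: [0.0, -0.223, 0.975, 0.0]
wrist_force: [-0.5, -0.3, -1.1]
gripper_width: 8.4
grasp_force: 0.0
```

>>> apply_moves:
  plan: "-0.3 0.22 0 0 0; -0.6 0.44 0 0 0; -0.9 0.66 0 0 0; -0.9 0.66 0 0 0"

```text
clock: 1.52
position: [482.7, -167.6, 244.3]
ee_rot: [0.001, -0.223, 0.975, 0.0]
wrist_force: [0.2, 0.1, 0.3]
gripper_width: 0.8
grasp_force: 0.0
```

>>> apply_moves:
  plan: "-0.3 0.22 0 0 0; -0.6 0.44 0 0 0; -0.9 0.66 0 0 0; -0.9 0.66 0 0 0"

```text
clock: 1.85
position: [535.8, -69.2, 244.1]
ee_rot: [0.001, -0.223, 0.975, 0.0]
wrist_force: [0.1, -0.0, 0.7]
gripper_width: 0.4
grasp_force: 0.0
```

>>> apply_moves:
  plan: "-0.3 0.22 0 0 0; -0.6 0.44 0 0 0; -0.9 0.66 0 0 0; -0.9 0.66 0 0 0"

```text
clock: 2.18
position: [588.7, 29.3, 243.6]
ee_rot: [0.001, -0.222, 0.975, 0.0]
wrist_force: [-1.3, -1.5, -0.1]
gripper_width: 0.8
grasp_force: 0.0
```

>>> apply_moves:
  plan: "-0.3 0.22 0 0 0; -0.6 0.44 0 0 0; -0.9 0.66 0 0 0; -0.9 0.66 0 0 0; -0.9 0.66 0 0 0; -0.9 0.66 0 0 0"

```text
clock: 2.68
position: [638.5, 123.0, 243.8]
ee_rot: [-0.001, -0.22, 0.975, -0.0]
wrist_force: [-0.1, -0.4, 0.8]
gripper_width: 0.4
grasp_force: 0.0
```

```bash
cat >> plan.py <<'E'
F0=-2.6968
def adv(p,f,r):  # commanded pose after a call whose last row is r
    x=np.array([np.cos(f),np.sin(f),0]);y=np.array([np.sin(f),-np.cos(f),0])
    return p+100*(r[0]*x+r[1]*y)-np.array([0,0,100*r[2]]), f-2*np.pi*r[3]
E
python3 - <<'E'
from plan import *
p=np.array([268.935,-564.157,244.55]);f=F0
for _ in range(7): p,f=adv(p,f,(-.9,.66,0,0))
print("cmd",p); print(manip.observe()["position"],pose(112,75))
# stage 1: xy+turn then down
print(rows(p,f,[(np.r_[pose(112,0)[0][:2],p[2]],pose(112,75)[1])]))
print(rows(p,f,[(pose(112,130))])); print(rows(p,f,[(pose(112,75))]))
E
```

```text
cmd [638.85086523 123.96090607 244.55      ]
[638.5450367  123.02484153 243.78812752] (array([640.07087767, 122.13040543,  97.        ]), np.float64(-2.171020631513633))
-0.003 -0.022 -0.000 -0.084 0
-0.003 -0.022 0.926 -0.084 0
-0.003 -0.022 1.476 -0.084 0
```

>>> apply_moves:
  plan: "0 -0.02 0.1 -0.019 0; 0 -0.02 0.3 -0.038 0; 0 -0.02 0.5 -0.057 0; 0 -0.02 0.7 -0.075 0; 0 -0.02 0.85 -0.084 0; 0 -0.02 0.93 -0.084 0; 0 -0.02 0.93 -0.084 0; 0 -0.02 0.93 -0.084 0"

```text
clock: 3.35
position: [639.8, 121.1, 152.2]
ee_rot: [0.0, -0.466, 0.885, -0.0]
wrist_force: [-0.0, -0.1, 0.6]
gripper_width: 0.3
grasp_force: 0.0
```

```bash
cat > st.py <<'E'
from plan import *
import json
def save(p,f): json.dump([list(p),f],open("cmd.json","w"))
def load(): a=json.load(open("cmd.json")); return np.array(a[0]),a[1]
E
python3 - <<'E'
from st import *
p=np.array([638.85086523,123.96090607,244.55])
p,f=adv(p,F0,(0,-.02,.93,-.084)); save(p,f)
s=manip.observe(); print(p,s["position"],s["wrist_force"],f,s["ee_rot"])
T=[(112,105),(112,75),(110,70),(106,66.5),(102,63),(98,60),(94,57),(90,53.5),(86,50),(82,47),(79,45.5),(76,44.5)]
print(rows(p,f,[pose(*t) for t in T]).replace("; ",";\n"))
E
```

```text
[639.71140667 122.15550627 151.55      ] [639.83236089 121.12989498 152.16168117] [-0.02291815 -0.07121288  0.56176488] -2.169012434196915 [ 1.20929921e-04 -4.66404893e-01  8.84571309e-01 -2.45421165e-04]
-0.002 -0.003 0.246 0.000 0;
-0.002 -0.003 0.546 0.000 0;
0.018 -0.003 0.596 0.002 0;
0.058 -0.002 0.631 0.004 0;
0.098 -0.001 0.666 0.006 0;
0.137 0.001 0.696 0.009 0;
0.177 0.003 0.726 0.011 0;
0.217 0.007 0.761 0.014 0;
0.256 0.010 0.796 0.016 0;
0.296 0.015 0.826 0.019 0;
0.326 0.018 0.841 0.021 0;
0.355 0.022 0.851 0.022 0
```

>>> apply_moves:
  plan: "0 0 0.15 0 0; 0 0 0.35 0 0; 0 0 0.55 0 0; 0.02 0 0.6 0.002 0; 0.06 0 0.63 0.004 0; 0.1 0 0.665 0.006 0; 0.14 0 0.695 0.009 0; 0.18 0 0.725 0.011 0; 0.22 0.01 0.76 0.014 0; 0.26 0.01 0.795 0.016 0; 0.3 0.015 0.825 0.019 0; 0.33 0.02 0.84 0.021 0; 0.355 0.02 0.845 0.022 0; 0.355 0.02 0.845 0.022 0"

```text
clock: 4.52
position: [617.6, 93.4, 66.8]
ee_rot: [-0.0, -0.405, 0.914, 0.0]
wrist_force: [-0.6, 0.5, 0.4]
gripper_width: 0.5
grasp_force: 0.0
```

```bash
python3 - <<'E'
from st import *
p,f=load(); p,f=adv(p,f,(.355,.02,.845,.022)); save(p,f)
s=manip.observe(); print(p,s["position"],s["wrist_force"],s["torque"])
a=manip.camera("scene");cv2.imwrite("pics/s1.png",cv2.resize(a[140:240,270:380,::-1],None,fx=6,fy=6,interpolation=cv2.INTER_CUBIC))
E
```

```text
[618.06621461  93.94671933  67.05      ] [617.55279893  93.44001491  66.8261766 ] [-0.64709729  0.48643376  0.41742381] [ 0.00932704 -0.0063575   0.0413866 ]
```

View pics/s1.png

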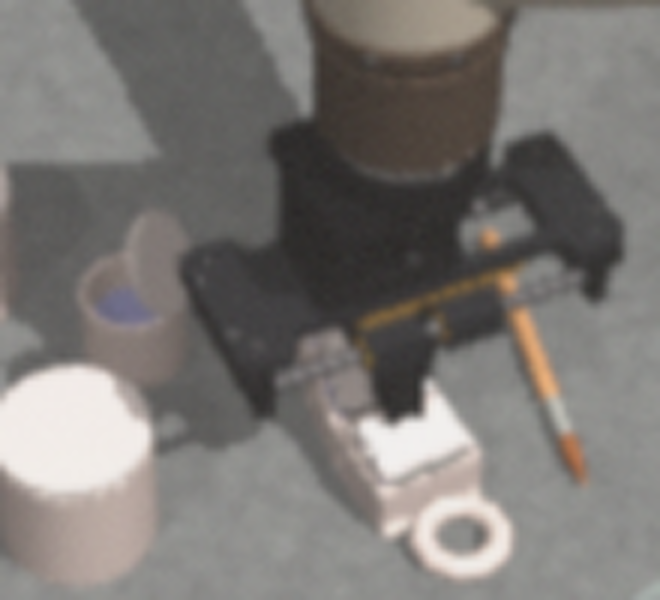

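Lid 1 is now flat under the fingertips at (400,430) in the crop, and almost no force shows. I'll press slightly deeper to find the seal.

>>> apply_moves:
  plan: "0.02 0 0.01 0 0; 0.02 0 0.015 0 0; 0.02 0 0.02 0 0; 0.02 0 0.02 0 0; 0.02 0 0.02 0 0"

```text
clock: 4.98
position: [616.7, 92.5, 65.0]
ee_rot: [-0.0, -0.405, 0.914, 0.0]
wrist_force: [0.5, -0.1, 0.6]
gripper_width: 0.4
grasp_force: 0.0
```

```bash
python3 - <<'E'
from st import *
p,f=load(); p,f=adv(p,f,(.02,0,.02,0)); save(p,f)
s=manip.observe(); print(p,s["position"],s["wrist_force"],s["torque"])
def go(k,zb=43.3):
    s0=(3-k)*44-11; T=[(s0+41,52),(s0+39,62),(s0+36,69),(s0+32,68),(s0+28,65.5),(s0+24,62.5),(s0+20,59.5),(s0+16,56.5),(s0+12,53),(s0+8,49.5),(s0+4,46.5),(s0+1,44.5),(s0-2,zb)]
    print(k);print(rows(p,f,[pose(*t) for t in T]).replace("; ",";\n"))
go(2)
E
```

```text
[616.72289605  92.46499896  65.05      ] [616.7156455   92.51074086  64.99749289] [ 0.49619635 -0.12151818  0.55432325] [ 0.00684031  0.07349529 -0.02003627]
2
0.000 0.002 -0.089 0.002 0;
0.020 0.003 -0.189 0.003 0;
0.050 0.003 -0.259 0.005 0;
0.090 0.005 -0.249 0.007 0;
0.130 0.007 -0.224 0.010 0;
0.169 0.010 -0.194 0.012 0;
0.209 0.013 -0.164 0.014 0;
0.249 0.017 -0.134 0.017 0;
0.288 0.021 -0.099 0.019 0;
0.328 0.026 -0.064 0.022 0;
0.367 0.032 -0.034 0.024 0;
0.397 0.037 -0.014 0.026 0;
0.426 0.042 -0.002 0.028 0
```

>>> apply_moves:
  plan: "0 0 0.005 0 0; 0 0 0.01 0 0; 0 0 0.01 0 0; 0 0 0.01 0 0"

```text
clock: 5.32
position: [616.7, 92.5, 64.0]
ee_rot: [0.0, -0.405, 0.914, 0.0]
wrist_force: [-0.3, 1.1, 0.5]
gripper_width: 0.6
grasp_force: 0.0
```

```bash
python3 - <<'E'
from st import *
F=[];Z=[]
for _ in range(6):
    a=manip.camera("scene"); s=manip.observe(); F.append(s["wrist_force"]); Z.append(s["position"])
print(np.mean(F,0),np.std(F,0),np.mean(Z,0))
cv2.imwrite("pics/s2.png",cv2.resize(a[180:240,310:370,::-1],None,fx=9,fy=9,interpolation=cv2.INTER_CUBIC))
E
```

```text
[-0.37060984  0.05597977 -0.03477934] [0.38682554 0.32714336 0.58934127] [616.74145088  92.5180409   64.00843684]
```

View pics/s2.png

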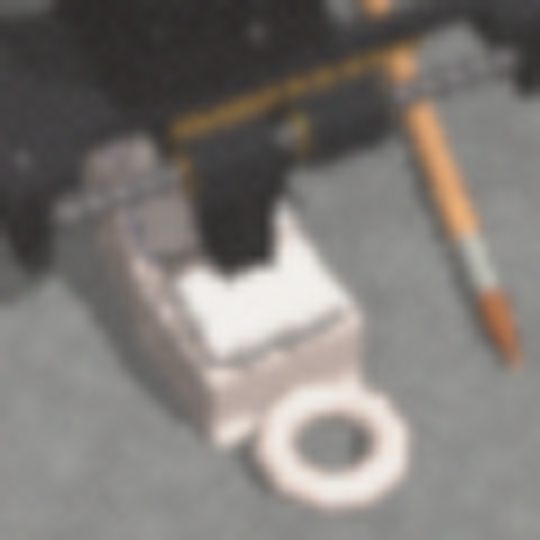

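```bash
python3 - <<'E'
from st import *
p,f=load(); p,f=adv(p,f,(0,0,.01,0)); save(p,f)
P=np.load("pose.npy")
c=lambda pts:((proj("scene",pts)-[310,180]+.5)*9).round().astype(int).tolist()
print("hinge edge top",c(w(P,np.r_[arc([107],236,39.5),arc([107],284,39.5)])))
print("ridge",c(w(P,np.r_[arc([77],236,45.5),arc([77],284,45.5)])))
print("free edge",c(w(P,np.r_[arc([69],236,40),arc([69],284,40)])))
print("rim corner",c(w(P,np.r_[arc([110],233,30),arc([110],287,30),arc([110],233,0),arc([110],287,0)])))
x=np.array([np.cos(f),np.sin(f),0]);y=np.array([np.sin(f),-np.cos(f),0]);t=p-[0,0,22]
print("tip back edge",c([t-9.5*x-15*y,t-9.5*x+15*y]),"front",c([t+9.5*x-15*y,t+9.5*x+15*y]))
E
```

```text
hinge edge top [[349, 298], [221, 360]]
ridge [[307, 228], [170, 277]]
free edge [[296, 223], [159, 268]]
rim corner [[361, 319], [218, 390], [357, 378], [216, 449]]
tip back edge [[208, 288], [293, 257]] front [[182, 246], [267, 216]]
```

Fingertips cover the ridge and the seal is very soft, with force below 0.5 N. Lids 2 to 5 follow the same path, down to about 2 mm below the seat.

```bash
python3 - <<'E'
from st import *
p,f=load()
for k in (2,3,4,5):
    s0=(3-k)*44-11; zb=43.5
    T=[(s0+41,52),(s0+39,62),(s0+36,69),(s0+32,68),(s0+28,65.5),(s0+24,62.5),(s0+20,59.5),(s0+16,56.5),(s0+12,53),(s0+8,49.5),(s0+4,46.5),(s0+1,44.5),(s0-2,zb),(s0-2,zb)]
    r=rows(p,f,[pose(*t) for t in T]); print(k,r)
    p,f=adv(p,f,[float(v) for v in r.split("; ")[-1].split()]); save(p,f)
E
```

```text
2 0.000 0.002 -0.099 0.002 0; 0.020 0.003 -0.199 0.003 0; 0.050 0.003 -0.269 0.005 0; 0.090 0.005 -0.259 0.007 0; 0.130 0.007 -0.234 0.010 0; 0.169 0.010 -0.204 0.012 0; 0.209 0.013 -0.174 0.014 0; 0.249 0.017 -0.144 0.017 0; 0.288 0.021 -0.109 0.019 0; 0.328 0.026 -0.074 0.022 0; 0.367 0.032 -0.044 0.024 0; 0.397 0.037 -0.024 0.026 0; 0.426 0.042 -0.014 0.028 0; 0.426 0.042 -0.014 0.028 0
3 0.010 -0.000 -0.085 0.001 0; 0.030 0.000 -0.185 0.002 0; 0.060 0.001 -0.255 0.004 0; 0.099 0.002 -0.245 0.006 0; 0.139 0.004 -0.220 0.008 0; 0.179 0.006 -0.190 0.011 0; 0.219 0.009 -0.160 0.013 0; 0.258 0.013 -0.130 0.016 0; 0.298 0.017 -0.095 0.018 0; 0.337 0.022 -0.060 0.021 0; 0.377 0.027 -0.030 0.023 0; 0.406 0.032 -0.010 0.025 0; 0.436 0.037 -0.000 0.027 0; 0.436 0.037 -0.000 0.027 0
4 0.010 -0.000 -0.085 0.000 0; 0.029 -0.000 -0.185 0.002 0; 0.059 0.000 -0.255 0.004 0; 0.099 0.002 -0.245 0.006 0; 0.139 0.003 -0.220 0.008 0; 0.179 0.006 -0.190 0.011 0; 0.218 0.009 -0.160 0.013 0; 0.258 0.012 -0.130 0.016 0; 0.297 0.017 -0.095 0.018 0; 0.337 0.021 -0.060 0.021 0; 0.376 0.027 -0.030 0.023 0; 0.406 0.031 -0.010 0.025 0; 0.435 0.036 -0.000 0.027 0; 0.435 0.036 -0.000 0.027 0
5 0.010 0.000 -0.085 0.000 0; 0.030 0.000 -0.185 0.002 0; 0.060 0.001 -0.255 0.003 0; 0.100 0.002 -0.245 0.006 0; 0.140 0.004 -0.220 0.008 0; 0.179 0.006 -0.190 0.011 0; 0.219 0.009 -0.160 0.013 0; 0.259 0.013 -0.130 0.016 0; 0.298 0.017 -0.095 0.018 0; 0.338 0.022 -0.060 0.021 0; 0.377 0.027 -0.030 0.023 0; 0.407 0.032 -0.010 0.025 0; 0.436 0.036 -0.000 0.027 0; 0.436 0.036 -0.000 0.027 0
```

>>> apply_moves:
  plan: "0 0 -0.1 0.002 0; 0.02 0.003 -0.2 0.003 0; 0.05 0.003 -0.27 0.005 0; 0.09 0.005 -0.26 0.007 0; 0.13 0.007 -0.235 0.01 0; 0.17 0.01 -0.205 0.012 0; 0.21 0.013 -0.175 0.014 0; 0.25 0.017 -0.145 0.017 0; 0.29 0.021 -0.11 0.019 0; 0.33 0.026 -0.075 0.022 0; 0.37 0.032 -0.045 0.024 0; 0.4 0.037 -0.025 0.026 0; 0.426 0.042 -0.014 0.028 0; 0.426 0.042 -0.014 0.028 0"

```text
clock: 6.78
position: [584.7, 63.5, 65.2]
ee_rot: [-0.0, -0.323, 0.946, 0.0]
wrist_force: [0.3, 1.2, 0.5]
gripper_width: 0.2
grasp_force: 0.1
```

```bash
python3 - <<'E'
from st import *
F=[]
for _ in range(4):
    a=manip.camera("scene"); b=manip.camera("top"); s=manip.observe(); F.append(s["wrist_force"])
print(np.mean(F,0),s["position"],pose(31,43.5))
f=lambda a,y,x:cv2.resize(a[y:y+60,x:x+60,::-1],None,fx=6.6,fy=6.6,interpolation=cv2.INTER_CUBIC)
cv2.imwrite("pics/s3.png",np.hstack([f(a,180,310),f(b,165,270)]))
E
```

```text
[ 0.01725342 -0.0236181  -0.00046679] [584.96378279  63.74413295  65.43934066] (array([585.00506771,  63.72711689,  65.5       ]), np.float64(-2.4825590930520947))
```

View pics/s3.png

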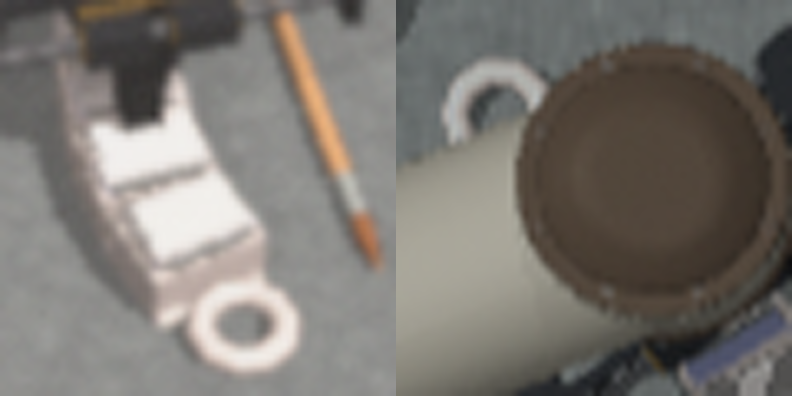

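Lids 1 (190,220) and 2 (150,150) are both down, and the ring has not moved. I'll continue with lids 3 to 5.

>>> apply_moves:
  plan: "0.01 0 -0.085 0.001 0; 0.03 0 -0.185 0.002 0; 0.06 0.001 -0.255 0.004 0; 0.1 0.002 -0.245 0.006 0; 0.14 0.004 -0.22 0.008 0; 0.18 0.006 -0.19 0.011 0; 0.22 0.009 -0.16 0.013 0; 0.26 0.013 -0.13 0.016 0; 0.3 0.017 -0.095 0.018 0; 0.34 0.022 -0.06 0.021 0; 0.375 0.027 -0.03 0.023 0; 0.405 0.032 -0.01 0.025 0; 0.436 0.037 0 0.027 0; 0.436 0.037 0 0.027 0"

```text
clock: 8.35
position: [547.6, 39.7, 65.1]
ee_rot: [-0.0, -0.242, 0.97, 0.0]
wrist_force: [1.2, 1.0, 0.4]
gripper_width: 0.4
grasp_force: 0.0
```

>>> apply_moves:
  plan: "0.01 0 -0.085 0 0; 0.03 0 -0.185 0.002 0; 0.06 0 -0.255 0.004 0; 0.1 0.002 -0.245 0.006 0; 0.14 0.003 -0.22 0.008 0; 0.18 0.006 -0.19 0.011 0; 0.22 0.009 -0.16 0.013 0; 0.26 0.012 -0.13 0.016 0; 0.3 0.017 -0.095 0.018 0; 0.34 0.021 -0.06 0.021 0; 0.375 0.027 -0.03 0.023 0; 0.405 0.031 -0.01 0.025 0; 0.435 0.036 0 0.027 0; 0.435 0.036 0 0.027 0"

```text
clock: 9.52
position: [507.7, 22.6, 65.2]
ee_rot: [-0.0, -0.159, 0.987, -0.0]
wrist_force: [1.3, 0.1, 1.0]
gripper_width: 0.6
grasp_force: 0.0
```

>>> apply_moves:
  plan: "0.01 0 -0.085 0 0; 0.03 0 -0.185 0.002 0; 0.06 0.001 -0.255 0.003 0; 0.1 0.002 -0.245 0.006 0; 0.14 0.004 -0.22 0.008 0; 0.18 0.006 -0.19 0.011 0; 0.22 0.009 -0.16 0.013 0; 0.26 0.013 -0.13 0.016 0; 0.3 0.017 -0.095 0.018 0; 0.34 0.022 -0.06 0.021 0; 0.375 0.027 -0.03 0.023 0; 0.405 0.032 -0.01 0.025 0; 0.436 0.036 0 0.027 0; 0.436 0.036 0 0.027 0"

```text
clock: 10.68
position: [464.6, 12.2, 65.1]
ee_rot: [-0.001, -0.074, 0.997, -0.0]
wrist_force: [-0.4, 0.2, -0.6]
gripper_width: 0.8
grasp_force: 0.0
```

>>> apply_moves:
  plan: "0 0 -0.1 0 0; 0 0 -0.4 0 0; 0 0 -0.7 0 0; 0 0 -1 0 0; 0 0 -1 0 0"

```text
clock: 11.1
position: [469.2, 13.3, 171.3]
ee_rot: [0.006, -0.075, 0.997, 0.001]
wrist_force: [0.4, 0.6, 0.1]
gripper_width: 0.4
grasp_force: 0.0
```

>>> apply_moves:
  plan: "0 0 -0.3 0 0; 0 0 -0.6 0 0; 0 0 -0.8 0 0; 0 0 -0.8 0 0"

```text
clock: 11.43
position: [468.1, 12.9, 250.2]
ee_rot: [0.005, -0.075, 0.997, 0.001]
wrist_force: [0.8, 0.1, 1.1]
gripper_width: 0.4
grasp_force: 0.0
```

>>> apply_moves:
  plan: "0 -0.3 0 0 0; 0 -0.6 0 0 0; 0 -0.95 0 0 0; 0 -0.95 0 0 0"

```text
clock: 11.77
position: [479.7, -85.1, 244.7]
ee_rot: [-0.001, -0.072, 0.997, -0.0]
wrist_force: [1.0, 0.1, -0.1]
gripper_width: 0.4
grasp_force: 0.0
```

>>> apply_moves:
  plan: "0 -0.3 0 0 0; 0 -0.6 0 0 0; 0 -0.95 0 0 0; 0 -0.95 0 0 0; 0 -0.95 0 0 0; 0 -0.95 0 0 0"

```text
clock: 12.27
position: [493.5, -175.2, 244.7]
ee_rot: [-0.001, -0.074, 0.997, 0.0]
wrist_force: [0.1, 0.0, 0.2]
gripper_width: 0.5
grasp_force: 0.0
```

```bash
python3 - <<'E'
from h import *
a=manip.camera("scene"); b=manip.camera("top")
cv2.imwrite("pics/a_end.png",a[:,:,::-1]);cv2.imwrite("pics/b_end.png",b[:,:,::-1])
f=lambda a,y,x:cv2.resize(a[y:y+100,x:x+66,::-1],None,fx=6,fy=6,interpolation=cv2.INTER_CUBIC)
A,B=f(a,145,305),f(b,165,280)
P=np.load("pose.npy")
for im,n,o in((A,"scene",(305,145)),(B,"top",(280,165))):
    for k in range(1,6):   # free-edge top corners at angle 0 as small dots
        s=(3-k)*44
        q=((proj(n,w(P,np.r_[arc([s-11],236,45.5),arc([s-11],284,45.5)]))-o+.5)*6).astype(int)
        for u in q: cv2.circle(im,tuple(map(int,u)),2,(255,0,255),-1)
cv2.imwrite("pics/end.png",np.hstack([A,B]))
# anything outside palette changed?
for n,x in(("scene",a),("top",b)):
    d=cv2.absdiff(cv2.imread(f"pics/{n}0.png"),x[:,:,::-1]).max(2)>60
    nn,_,st,c=cv2.connectedComponentsWithStats(d.astype(np.uint8)); print(n,[(list(s)) for s in st[1:] if s[4]>12])
E
```

```text
scene [[np.int32(157), np.int32(0), np.int32(61), np.int32(44), np.int32(1263)], [np.int32(262), np.int32(0), np.int32(29), np.int32(12), np.int32(240)], [np.int32(293), np.int32(0), np.int32(50), np.int32(19), np.int32(690)], [np.int32(418), np.int32(0), np.int32(9), np.int32(27), np.int32(161)], [np.int32(286), np.int32(13), np.int32(4), np.int32(10), np.int32(22)], [np.int32(358), np.int32(13), np.int32(21), np.int32(12), np.int32(138)], [np.int32(331), np.int32(20), np.int32(4), np.int32(12), np.int32(29)], [np.int32(400), np.int32(23), np.int32(23), np.int32(10), np.int32(145)], [np.int32(238), np.int32(26), np.int32(62), np.int32(53), np.int32(1330)], [np.int32(374), np.int32(27), np.int32(22), np.int32(31), np.int32(344)], [np.int32(287), np.int32(31), np.int32(7), np.int32(6), np.int32(18)], [np.int32(331), np.int32(41), np.int32(6), np.int32(4), np.int32(17)], [np.int32(399), np.int32(51), np.int32(4), np.int32(7), np.int32(20)], [np.int32(409), np.int32(50), np.int32(15), np.int32(12), np.int32(71)], [np.int32(141), np.int32(56), np.int32(19), np.int32(10), np.int32(143)], 
[... 2974 characters left out ...]
.int32(8), np.int32(8), np.int32(28)], [np.int32(355), np.int32(360), np.int32(4), np.int32(7), np.int32(15)], [np.int32(327), np.int32(370), np.int32(49), np.int32(21), np.int32(596)], [np.int32(285), np.int32(378), np.int32(30), np.int32(22), np.int32(234)], [np.int32(536), np.int32(381), np.int32(14), np.int32(17), np.int32(96)], [np.int32(313), np.int32(388), np.int32(12), np.int32(12), np.int32(90)], [np.int32(394), np.int32(389), np.int32(31), np.int32(11), np.int32(213)], [np.int32(331), np.int32(397), np.int32(27), np.int32(3), np.int32(59)], [np.int32(367), np.int32(397), np.int32(9), np.int32(3), np.int32(19)], [np.int32(532), np.int32(397), np.int32(8), np.int32(3), np.int32(19)]]
```

View pics/end.png

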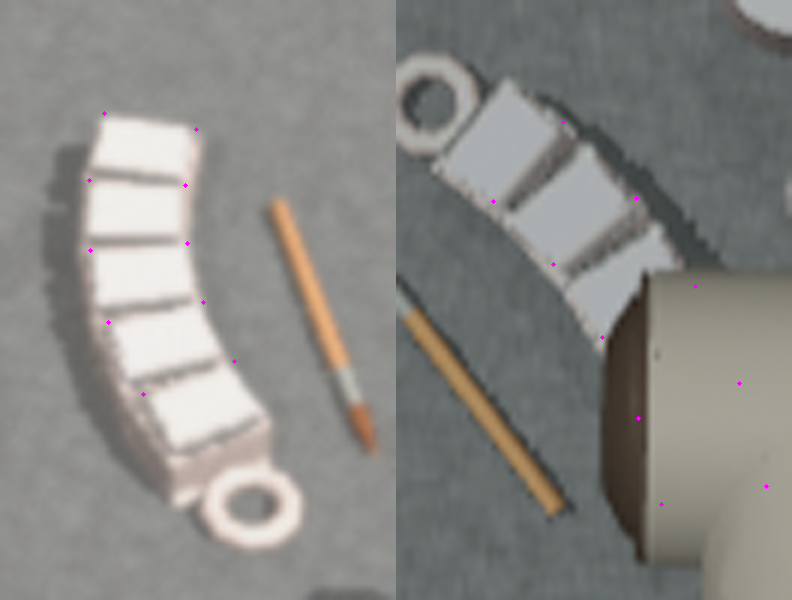

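All five lids lie flat, from (215,415) up to (148,148) in the scene crop. The ring and brush are where they were. The before/after difference in the scene view shows no change at the lone pot, and the arm is clear.

```bash
python3 -c "
from workcell import manip
print(manip.close_job())"
```

```text
the job is handed in; nothing more can be done
None
```

The five lids were closed in order, 1 to 5, and lie flat in the final picture; nothing else, including the open pot, looked disturbed, and the job was handed in at about 12 s with the arm clear (no verdict returned).

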